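Tip the washed heat sinks out of the wash basket

TASK

The heat sinks are washed: lift the basket with its three heat sinks out of the drained ultrasonic cleaner and stand it on the tipping stand's loading shelf, let it go, then slide it fully home in the cradle. Swing the lever over so that all three heat sinks drop into the catch tray, then bring the cradle back level with the empty basket still home in it, guiding the lever steadily both ways and never letting the cradle swing free. Leave everything else on the bench where it is.

Things in the scene. Friction and masses are not known exactly. Their poses are not given: they have to be found in the camera images.
- bail (a point): Middle of the bail bar, the high carrying hoop over the wash basket's mouth: a flat steel bar (mm): 12 thick (basket's x), 14 tall, 86 long (y), 108 above the basket's underside, on two posts (12 x 3) at its ends. The loaded basket hangs nearly level from it. Axes as basket_mid.
- basket_mid (a point): Wash basket, steel, 0.35 kg (mm): point 30 above its underside, half-way up. x to its pouring front, y across, z up. 60 tall, 86 wide, walls 3, floor 4; floor from x -60 to +35, front wall slopes out to +60 at the rim. Side rim flanges reach y +-55 (3 thick, x -60 to +50). With end handle 181 long, x -121 to +60. Starts in the cleaner's tank, about 12 of play all round.
- end_handle (a point): Middle of the basket's end handle: an upright flat steel plate across its rear (mm): 12 thick (basket's x), 24 tall, 76 wide (y), 115 behind the basket's centre, 42 above its underside. Prongs 7 wide at y +-34.5 join it to the rear wall, 49 away. Axes as basket_mid. In the tank it is too close to the tank wall for fingers.
- sink0_mid (a point): Centre of a finned aluminium heat sink, 60 x 22 x 22 mm (long along its x), about 45 g; the three lie loose on the basket's floor.
- sink1_mid (a point): Centre of the second heat sink, alike.
- sink2_mid (a point): Centre of the third heat sink, alike.
- cleaner: Ultrasonic cleaner, drained, lid off, fixed: white box 265 (x) x 175 (y) x 180 mm tall, origin at the centre of its underside. Tank opening 205 x 134, tank floor 90 above the bench, rim at 180. The basket stands in it with its x along the cleaner's x.
- shelf_spot (a point): Tipping stand (fixed): where the middle of the basket's underside goes on the loading shelf, on its upper face, 116.5 mm above the bench. x is the way the basket slides in, front first, 135 from here to fully home; y across, z up. Shelf: x -80 to +71, y +-76. Fences 15 tall narrow from +-60 at x -5 to +-45 at x +70. The cradle's floor starts at x +75, 1.5 lower.
- pivot (a point): Tipping stand: middle of the cradle's pivot axis, 150 mm above the bench. Does not move; stand's axes: x the sliding-in direction, y along the pivot axis towards the lever, z up.
- cradle (a joint): Cradle angle, rad: 0 level (on its stop, as at the start), grows as the front tips down (lever grip moves towards +x), far stop at 2.35. The heat sinks slide out somewhere between 1.3 and 2; 2.3 empties it. Let go part-way, it falls back level or right over, fast. The hinge is almost free; some 5 to 10 N at the lever grip lift the loaded cradle.
- seat (a point): Moves with the cradle: where basket_mid lies when fully home, flanges under the side lips (3.5 mm gap) and against the front end stops; 15 behind and 5 below the pivot axis when level, x to the front. Cradle 118 wide inside, entry flared. A hoop bridges it 40 behind this point, underside 95 above it: the bail (top 85 above) passes under, a gripper holding the bail does not.
- lever_grip (a point): Middle of the lever's round black grip, 20 mm across, 70 long, level along the pivot axis (y), 135 to the side of the cradle's middle, on a 130 arm fixed to the cradle. Cradle level: 120 behind (-x) and 50 above the axis; it swings over the top to 120 in front and 50 above at the far stop. Can be held from above all the way, turning in the fingers.
- tray (a point): Catch tray under the cradle, fixed to the stand: centre of its floor, 6 mm above the bench. 200 (x) x 140 (y) outside, rim 35 above this point.
- multimeter: Bystander: a blue handheld multimeter, 180 x 85 x 36 mm; origin at its underside.
- brush: Bystander: a cleaning brush lying down.
- screwdriver: Bystander: a screwdriver lying down.
- pump_bottle: Bystander: a clear solvent bottle, 60 across x 130 tall mm; origin at its underside.
- blower: Bystander: a black rubber blower bulb standing with its nozzle up, 66 across x 135 tall mm; origin at its underside.
- solder_spool: Bystander: a grey solder spool, 60 across x 50 tall mm; origin at its underside.
- flux_jar: Bystander: a small jar between cleaner and stand, 48 across x 42 tall mm; origin at its underside.
Mind the look-alikes: they are no part of the job. There is more than one size of the part that bears bail; the job needs the smaller.

How it is judged:
By the outcome, as a careful person would: the job done as asked, in the order asked, and still so for the second after the job is handed in, with the robot touching nothing.
It also fails if it takes over 72 s, if anything falls off the work surface, if the arm or the gripper's body presses on something with over 40 N, if the wrist force passes 120 N, or if a joint passes its speed limit or range.

ROBOT

A 7-joint arm with a two-finger parallel gripper is mounted at the origin on the work surface. World frame = base frame: x ahead of the robot, y to its left, z up, the work surface at z = 0. Lengths are in m, angles in rad, forces in N, time in s.
With the tool pointing down it reaches from about 0.425 to 0.875 m from the base axis. Payload 9.9 kg.
Tool frame: the origin (TCP) lies midway between the tips of the shut fingers; the grasp point (between the pads) lies 19 mm behind it (env.hold_point_z is the distance from the TCP to the grasp point, in m); z points along the fingers, y is the line along which they close (so a half turn about z gives the same grasp; the last joint's range is limited). The gripper opens to 85 mm and grips with 20 to 120 N. Pads are 22 mm wide; open, the fingers measure 114 mm over their backs; the gripper's body (76 mm by 85 mm) begins 54 mm behind the grasp point. The pads swing forward as they close: fully open they stand 13 mm farther back than shut.
Start: joints at [-1.357, 0.576, 0.025, 1.437, -0.015, 1.129, -0.057], TCP at [0.198, 0.645, 0.231] pointing down, gripper open.
Joint ranges: [-2.76, 2.76], [-0.34, 2.15], [-1.52, 1.57], [0.19, 2.46], [-1.09, 4.23], [0.17, 1.99], [-2.82, 2.82]. Speed limits (rad/s): [2.22, 2.22, 3.01, 3.01, 3.14, 3.14, 3.14].

INTERFACE

Orientations are given as a unit quaternion [w, x, y, z].
In Python, from cell import env, read_camera, camera_info, job gives the robot as it stands.
- The arm moves only by the shell command python3 -m pendant 'ROWS'. ROWS is a JSON object of lists of equal length, an entry for each row: "xyz": the shift along the world's x, y, z in m, a list of three; "delta_rot": the turn, a rotation vector about the world's x, y, z in degrees, a list of three; "gripper": the gripper command: -1 is fully open, 1 is shut, values between are in proportion. A call has exactly 5 rows; each row is the pose to reach, as a shift and turn from the pose commanded when the call began; what a row does not reach only later rows make up. A row lasts 1/10 s, in which the tool goes at most 50 mm and 8.59 degrees, less where a joint would pass 70% of its speed; a pose out of reach is approached as far as the arm can. A call with a gripper value outside its range is refused whole. The fingers move at their own pace and stop on an object; the grip force is fixed at half the most. Time passes only in rows, so rows that repeat a pose let the fingers close, or fill a call up. It gives the time, the measured TCP pose, the force, the opening and the grip force at its end, in the units of the state.
- env.get_state(): the state, without advancing time (a new reading comes with each control period).
- read_camera(name): name is "side" or "top"; returns (picture, depth): 384x512x3 uint8, red, green, blue; 384x512 float32, m along the optical axis (not along the pixel's ray), 0 where there is no reading.
- camera_info(name): a dict with "camera_matrix" (3x3 intrinsics, pixels), "k1" (the pictures are not rectified: a ray, as slopes to the right and down, at radius r is drawn at 1 + k1 r^2 times it, then the intrinsics apply), "origin" and "orientation" of the camera in the world. Camera axes: x right, y up, looking along -z (the intrinsics and any distortion apply to the point x, -y, -z); pixel columns grow to the right and rows downward; lengths in m; the calibration is good to about 2 mm. A picture is of the moment at which its call begins. camera_info takes no time and is no camera call.
- job.job_done(): hands the job in; it is judged then, once.
The state is a dict: "t": time; "joint_positions": joint angles; "qvel": joint speeds; "effort": joint torques, N m; "position": TCP position; "orientation": TCP orientation; "contact_force": force on the tool from outside, world axes, zero at the start; "moment": the same for the moment, N m; "opening": finger opening in m; "gripper_force": force on a finger pad.
Only numpy, scipy, OpenCV 4.12 (cv2) and the standard library are available. Lean on these libraries where they do the work, as an engineer would, in place of code of your own. Each camera call takes 0.05 s, during which the arm holds its last target. There are 200 camera calls.

## Working session

There is one attempt and no reset: what is moved stays moved. The work goes in short steps, Python scripts to look and compute and a shell command to move; the robot and the scene stay as the last step left them, time stands still between calls to the robot, and variables do not carry over. Pictures are saved under pics/ and viewed, at most 10 in all, crops included, and the job is handed in when it is done.

```bash
ls; mkdir -p pics; cat > h.py <<'E'
import numpy as np,cv2
from cell import env,read_camera,camera_info,job
from scipy.spatial.transform import Rotation as R
def cam(n):
    c=camera_info(n);q=np.array(c["orientation"],float)
    M=q if q.shape==(3,3) else R.from_quat(q[[1,2,3,0]]).as_matrix()
    return np.array(c["camera_matrix"]),c["k1"],np.array(c["origin"]),M
def cloud(n,d):
    K,k1,o,M=cam(n);h,w=d.shape
    v,u=np.mgrid[:h,:w].astype(float)
    p=cv2.undistortPoints(np.stack([u,v],-1).reshape(-1,1,2),K,np.array([k1,0,0,0,0.])).reshape(h,w,2)
    P=np.stack([p[...,0]*d,-p[...,1]*d,-d],-1)
    W=P@M.T+o; W[d==0]=np.nan; return W
def ray(n,u,v,z):
    K,k1,o,M=cam(n)
    p=cv2.undistortPoints(np.array([[[u,v]]],float),K,np.array([k1,0,0,0,0.]))[0,0]
    r=M@np.array([p[0],-p[1],-1]); return o+r*(z-o[2])/r[2]
E
python3 - <<'E'
from h import *
for n in("top","side"):
    p,d=read_camera(n);np.savez("pics/%s0.npz"%n,p=p,d=d)
    cv2.imwrite("pics/%s0.png"%n,cv2.resize(p[...,::-1],(800,600),interpolation=cv2.INTER_CUBIC))
    print(n,camera_info(n))
print(env.get_state(),env.hold_point_z)
E
```

```text
pics
top {'camera_matrix': array([[496.12094994,   0.        , 249.75589569],
       [  0.        , 496.12094994, 199.58312677],
       [  0.        ,   0.        ,   1.        ]]), 'k1': -0.1604889698845404, 'origin': array([2.52781135e-01, 1.53132689e-03, 1.94119779e+00]), 'orientation': array([-0.69802924, -0.04617287,  0.0482171 ,  0.71295046])}
side {'camera_matrix': array([[391.47609799,   0.        , 250.80786352],
       [  0.        , 391.47609799, 192.59903   ],
       [  0.        ,   0.        ,   1.        ]]), 'k1': 0.028746489348394452, 'origin': array([ 0.1319047 , -0.78153544,  1.00848048]), 'orientation': array([ 0.90662352,  0.36561612, -0.07134388, -0.19816328])}
{'t': 0.1, 'joint_positions': array([-1.35678779,  0.57643009,  0.02484262,  1.43779823, -0.01500584,
        1.12901607, -0.05648258]), 'qvel': array([-4.96348692e-04, -3.03892274e-04, -1.22653025e-04, -3.32522296e-03,
        1.72795702e-04, -5.83807509e-04, -4.83213089e-05]), 'effort': array([ 5.99302410e-03, -7.67291164e+01,  2.25769915e+00, -2.86606961e+01,
        1.58518081e-02,  8.61340435e-03,  7.53154126e-06]), 'position': array([0.19793371, 0.64491091, 0.23054995]), 'orientation': array([-7.59150395e-05,  1.48328994e-01,  9.88937799e-01, -7.29709832e-04]), 'contact_force': array([ 0.38183827,  0.01602219, -0.67193413]), 'moment': array([ 0.01023517, -0.02540977,  0.01473912]), 'gripper_force': 0.0, 'opening': 0.08546638241112452} 0.0187
```

View pics/top0.png

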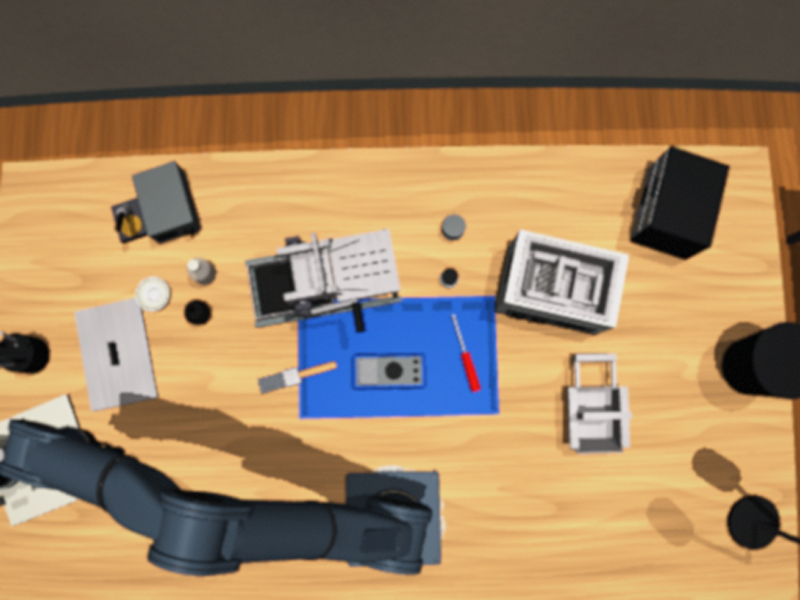

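View pics/side0.png

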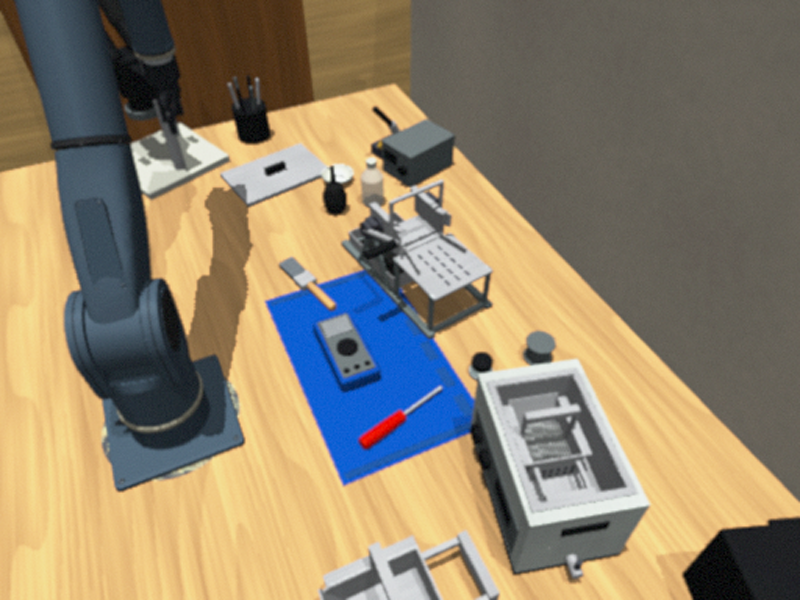

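```bash
python3 - <<'E'
from h import *
def crop(n,u0,v0,w,h,s,o):
    p=np.load("pics/%s0.npz"%n)["p"][v0:v0+h,u0:u0+w,::-1]
    return cv2.resize(p,None,fx=s,fy=s,interpolation=cv2.INTER_CUBIC)
a=crop("top",310,140,100,75,8,"");cv2.imwrite("pics/c1.png",a)
b=crop("top",150,140,110,75,7,"");cv2.imwrite("pics/c2.png",b)
d=np.load("pics/top0.npz")["d"];W=cloud("top",d);np.save("pics/Wtop0.npy",W)
d2=np.load("pics/side0.npz")["d"];W2=cloud("side",d2);np.save("pics/Wside0.npy",W2)
# bench flatness check
for v,u in((100,230),(230,240),(260,330),(230,330)): print(v,u,W[v,u].round(4))
# stage: cleaner rim points
m=(abs(W[...,2]-.18)<.006)&(W[...,1]<-.15)&(W[...,0]>.35);P=W[m][:,:2].astype(np.float32)
print(m.sum(),cv2.minAreaRect(P))
for n,X in(("top",W),("side",W2)):
  m=(abs(X[...,2]-.1165)<.005)&(X[...,0]>.35)&(X[...,1]>-.05)&(X[...,1]<.35);print(n,m.sum(),cv2.minAreaRect(X[m][:,:2].astype(np.float32)),X[m].mean(0))
E
```

```text
100 230 [0.9236 0.0649 0.0062]
230 240 [0.3914 0.0333 0.038 ]
260 330 [ 0.2686 -0.316  -0.0026]
230 330 [ 0.3859 -0.3195  0.0034]
1813 ((0.6617224812507629, -0.626645028591156), (0.6214433312416077, 0.4753647744655609), 76.05931091308594)
top 1473 ((0.6077412366867065, 0.11385217308998108), (0.1629214882850647, 0.2646321654319763), 9.13028621673584) [0.61263216 0.08771762 0.11680278]
side 1994 ((0.9841534495353699, 0.15243090689182281), (0.3937814235687256, 0.9577264189720154), 89.58407592773438) [0.69316978 0.08611598 0.11633777]
```

View pics/c1.png

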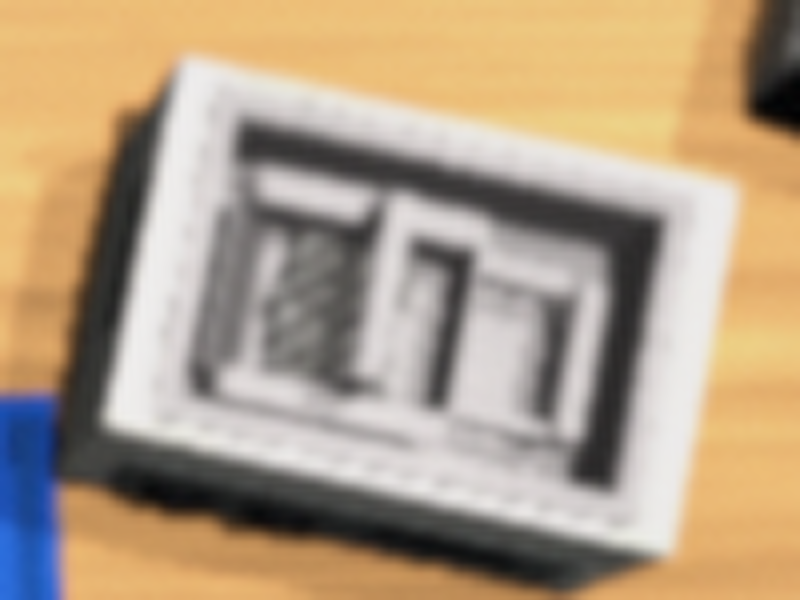

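View pics/c2.png

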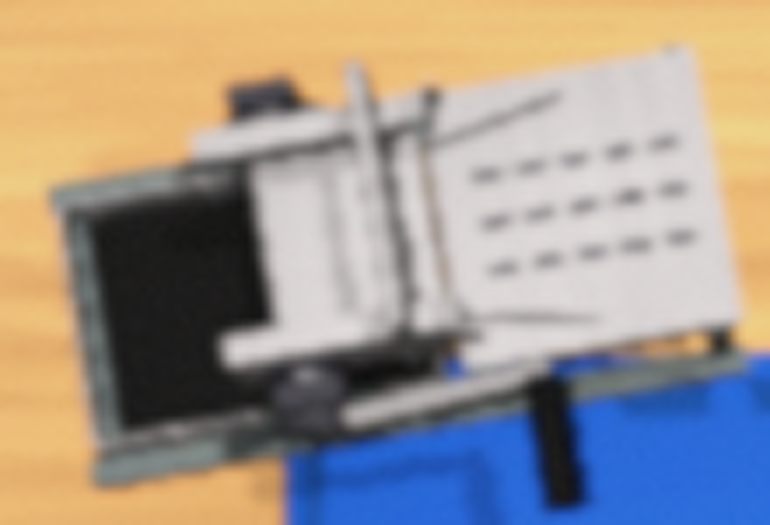

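```bash
cat > m.py <<'E'
from h import *
W=np.load("pics/Wtop0.npy");W2=np.load("pics/Wside0.npy")
def c1(u,v,z): return ray("top",(u+.5)/8-.5+310,(v+.5)/8-.5+140,z)
def c2(u,v,z): return ray("top",(u+.5)/7-.5+150,(v+.5)/7-.5+140,z)
C=np.array([c1(u,v,.18) for u,v in((183,60),(738,185),(668,552),(105,430))])[:,:2]
print("rim",C.round(4),np.linalg.norm(np.diff(C,axis=0),axis=1).round(4),C.mean(0).round(4))
cx=C[0]-C[1]+C[3]-C[2];print("yaw cleaner",np.degrees(np.arctan2(cx[1],cx[0])))
c=C.mean(0)
for n,X in(("top",W),("side",W2)):
  m=(np.linalg.norm(X[...,:2]-c,axis=2)<.075)&(X[...,2]>.19)&(X[...,2]<.22)
  P=X[m];print(n,"bail",len(P),P.mean(0).round(4),cv2.minAreaRect(P[:,:2].astype(np.float32)))
  v,u=np.nonzero(m);print(np.ptp(u),np.ptp(v),u.mean(),v.mean())
print("bail rays",c1(405,200,.205),c1(372,395,.205),"handle",c1(592,290,.144),c1(568,435,.144))
print("shelf corners",[c2(u,v,.1165).round(4) for u,v in((690,50),(742,322))])
print("shelf left",[c2(u,v,.1165).round(4) for u,v in((435,95),(465,355))])
print("lever",[c2(u,v,.2).round(4) for u,v in((545,382),(572,503),(558,443))])
print("tray",[c2(u,v,.041).round(4) for u,v in((52,190),(98,470))])
print("hoop",[c2(u,v,.245).round(4) for u,v in((355,72),(402,330))])
for n,X in(("top",W),("side",W2)):
  p=np.load("pics/%s0.npz"%n)["p"].astype(int)
  q=X; m=(abs(q[...,2]-.1165)<.006)&(abs(q[...,0]-.62)<.13)&(abs(q[...,1]-.05)<.1)&(p.min(2)>120)
  P=q[m];print(n,"shelf",len(P),P.mean(0).round(4),cv2.minAreaRect(P[:,:2].astype(np.float32)))
  m=(abs(q[...,2]-.2)<.02)&(abs(q[...,0]-.5)<.1)&(abs(q[...,1]-.1)<.1)&(p.max(2)<90)
  P=q[m];print(n,"lever",len(P),P.mean(0).round(4),cv2.minAreaRect(P[:,:2].astype(np.float32)))
E
python3 m.py
```

```text
rim [[ 0.6768 -0.3126]
 [ 0.6146 -0.5686]
 [ 0.4456 -0.5247]
 [ 0.5066 -0.2692]] [0.2635 0.1746 0.2627] [ 0.5609 -0.4188]
yaw cleaner 76.45601818502861
top bail 98 [ 0.5668 -0.3946  0.205 ] ((0.5640731453895569, -0.41237083077430725), (0.053128842264413834, 0.1413421630859375), 72.8522720336914)
19 37 357.6224489795918 175.03061224489795
side bail 266 [ 0.5628 -0.3957  0.2019] ((0.5637654662132263, -0.3944137990474701), (0.014210883527994156, 0.0876925066113472), 75.84675598144531)
36 11 353.07142857142856 264.3533834586466
bail rays [ 0.60479733 -0.40598134  0.205     ] [ 0.5163832  -0.38617326  0.205     ] handle [ 0.57309762 -0.50668342  0.144     ] [ 0.50513185 -0.49117694  0.144     ]
shelf corners [array([ 0.6992, -0.0046,  0.1165]), array([ 0.5501, -0.0292,  0.1165])]
shelf left [array([0.6774, 0.1331, 0.1165]), array([0.5355, 0.1185, 0.1165])]
lever [array([0.5078, 0.0728, 0.2   ]), array([0.4459, 0.0601, 0.2   ]), array([0.4765, 0.0667, 0.2   ])]
tray [array([0.6458, 0.3544, 0.041 ]), array([0.4872, 0.3278, 0.041 ])]
hoop [array([0.6603, 0.1639, 0.245 ]), array([0.5288, 0.1414, 0.245 ])]
top shelf 1290 [0.6135 0.0585 0.117 ] ((0.6131963729858398, 0.06775854527950287), (0.15622684359550476, 0.17188164591789246), 9.13028621673584)
top lever 94 [0.4805 0.0735 0.2081] ((0.5008529424667358, 0.09077253937721252), (0.12557365000247955, 0.04395200312137604), 42.22593307495117)
side shelf 1429 [0.609  0.0551 0.1165] ((0.6112508177757263, 0.06649574637413025), (0.15772420167922974, 0.1732534021139145), 8.795863151550293)
side lever 142 [0.4755 0.0686 0.2047] ((0.49860015511512756, 0.08909601718187332), (0.1261736899614334, 0.047437652945518494), 38.537845611572266)
```

```bash
python3 -m pendant '{"xyz":[[0,0,0.05],[0.02,-0.02,0.09],[0.06,-0.04,0.11],[0.1,-0.06,0.13],[0.14,-0.09,0.14]],"delta_rot":[[0,0,1],[0,0,2],[0,0,3.4],[0,0,3.4],[0,0,3.4]],"gripper":[-1,-1,-1,-1,-1]}'; python3 -m pendant '{"xyz":[[0.04,-0.03,0],[0.08,-0.06,0],[0.12,-0.09,0],[0.16,-0.12,0],[0.19,-0.15,0]],"delta_rot":[[0,0,0],[0,0,0],[0,0,0],[0,0,0],[0,0,0]],"gripper":[-1,-1,-1,-1,-1]}'
```

```text
t: 0.6
position: [0.3384, 0.5559, 0.3725]
orientation: [0.0, 0.118, 0.993, 0.001]
contact_force: [0.9, 1.1, 0.0]
opening: 0.0856
gripper_force: 0.0
t: 1.1
position: [0.5294, 0.4037, 0.3704]
orientation: [-0.0, 0.12, 0.993, -0.001]
contact_force: [0.4, -0.3, -0.1]
opening: 0.0853
gripper_force: 0.0
```

```bash
python3 -m pendant '{"xyz":[[0.01,-0.045,0],[0.02,-0.09,0],[0.03,-0.135,0],[0.035,-0.18,0],[0.035,-0.225,0]],"delta_rot":[[0,0,0],[0,0,0],[0,0,0],[0,0,0],[0,0,0]],"gripper":[-1,-1,-1,-1,-1]}'; python3 -m pendant '{"xyz":[[0,-0.045,0],[0,-0.09,0],[0,-0.135,0],[0,-0.18,0],[0,-0.225,0]],"delta_rot":[[0,0,0],[0,0,0],[0,0,0],[0,0,0],[0,0,0]],"gripper":[-1,-1,-1,-1,-1]}';  python3 -m pendant '{"xyz":[[0,-0.045,0],[0,-0.09,0],[0,-0.135,0],[0,-0.18,0],[0,-0.225,0]],"delta_rot":[[0,0,0],[0,0,0],[0,0,0],[0,0,0],[0,0,0]],"gripper":[-0.9,-0.7,-0.5,-0.5,-0.5]}'; python3 -m pendant '{"xyz":[[0,-0.045,0],[0,-0.09,-0.03],[0,-0.125,-0.07],[0,-0.125,-0.1],[0,-0.125,-0.1]],"delta_rot":[[0,0,0],[0,0,0],[0,0,0],[0,0,0],[0,0,0]],"gripper":[-0.5,-0.5,-0.5,-0.5,-0.5]}'; python3 -c "
from h import *
p,d=read_camera('side')
cv2.imwrite('pics/s1.png',cv2.resize(p[200:350,270:420,::-1],(600,600),interpolation=cv2.INTER_CUBIC)); print(env.get_state()['joint_positions'])"
```

```text
t: 1.6
position: [0.5625, 0.1787, 0.3705]
orientation: [-0.0, 0.119, 0.993, -0.0]
contact_force: [0.6, 0.7, 0.6]
opening: 0.0855
gripper_force: 0.0
t: 2.1
position: [0.5618, -0.0459, 0.3709]
orientation: [-0.0, 0.119, 0.993, -0.0]
contact_force: [1.2, 0.5, -0.2]
opening: 0.0853
gripper_force: 0.0
t: 2.6
position: [0.5619, -0.2707, 0.3708]
orientation: [-0.0, 0.119, 0.993, 0.0]
contact_force: [0.5, 0.2, 0.4]
opening: 0.0641
gripper_force: 0.0
t: 3.1
position: [0.5595, -0.3939, 0.2653]
orientation: [-0.005, 0.12, 0.993, 0.002]
contact_force: [-0.5, 0.9, -0.5]
opening: 0.0643
gripper_force: 0.0
[ 0.40214869  0.58340333  0.25677518  1.34841261 -0.14881207  1.23405069
  1.99991484]
```

View pics/s1.png

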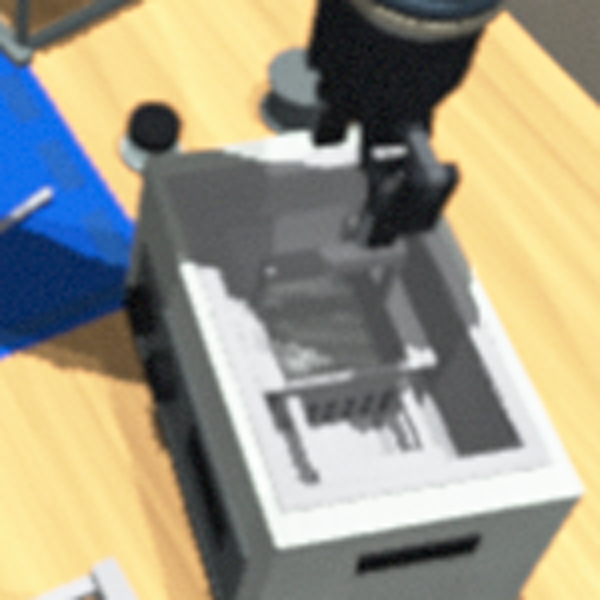

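```bash
python3 -m pendant '{"xyz":[[0,0,-0.025],[0,0,-0.05],[0,0,-0.075],[0,0,-0.09],[0,0,-0.09]],"delta_rot":[[0,0,0],[0,0,0],[0,0,0],[0,0,0],[0,0,0]],"gripper":[-0.5,-0.5,-0.5,-0.5,-0.5]}'; python3 -m pendant '{"xyz":[[0,0,0],[0,0,0],[0,0,0],[0,0,0],[0,0,0]],"delta_rot":[[0,0,0],[0,0,0],[0,0,0],[0,0,0],[0,0,0]],"gripper":[0.3,1,1,1,1]}'; python3 -m pendant '{"xyz":[[0,0,0],[0,0,0],[0,0,0],[0,0,0],[0,0,0]],"delta_rot":[[0,0,0],[0,0,0],[0,0,0],[0,0,0],[0,0,0]],"gripper":[1,1,1,1,1]}'
```

```text
t: 3.65
position: [0.563, -0.3925, 0.1814]
orientation: [-0.0, 0.118, 0.993, 0.001]
contact_force: [0.7, 1.2, -0.4]
opening: 0.0639
gripper_force: 0.0
t: 4.15
position: [0.5629, -0.3936, 0.1822]
orientation: [0.001, 0.119, 0.993, 0.0]
contact_force: [-0.6, 3.5, 6.3]
opening: 0.011
gripper_force: 60.8
t: 4.65
position: [0.5628, -0.3937, 0.1821]
orientation: [0.001, 0.119, 0.993, 0.0]
contact_force: [-1.6, 4.3, 6.7]
opening: 0.0107
gripper_force: 60.8
```

```bash
python3 -m pendant '{"xyz":[[0,0,0.005],[0,0,0.015],[0,0,0.03],[0,0,0.045],[0,0,0.06]],"delta_rot":[[0,0,0],[0,0,0],[0,0,0],[0,0,0],[0,0,0]],"gripper":[1,1,1,1,1]}'; python3 -m pendant '{"xyz":[[0,0,0.02],[0,0,0.04],[0,0,0.06],[0,0,0.08],[0,0,0.09]],"delta_rot":[[0,0,0],[0,0,0],[0,0,0],[0,0,0],[0,0,0]],"gripper":[1,1,1,1,1]}'; python3 - <<'E'
from h import *
print(env.get_state()['position'])
for n in ("side","top"):
  p,d=read_camera(n);np.savez("pics/%s1.npz"%n,p=p,d=d)
p=np.load("pics/side1.npz")['p']
cv2.imwrite('pics/s2.png',cv2.resize(p[180:330,270:420,::-1],(600,600),interpolation=cv2.INTER_CUBIC))
E
```

```text
t: 5.15
position: [0.5619, -0.3943, 0.2418]
orientation: [-0.0, 0.119, 0.993, -0.0]
contact_force: [-0.6, -0.9, -5.5]
opening: 0.0108
gripper_force: 59.1
t: 5.65
position: [0.5623, -0.3947, 0.3332]
orientation: [0.001, 0.119, 0.993, -0.001]
contact_force: [-0.3, 0.3, -3.6]
opening: 0.0106
gripper_force: 59.1
[ 0.56230256 -0.39465363  0.33323075]
```

View pics/s2.png

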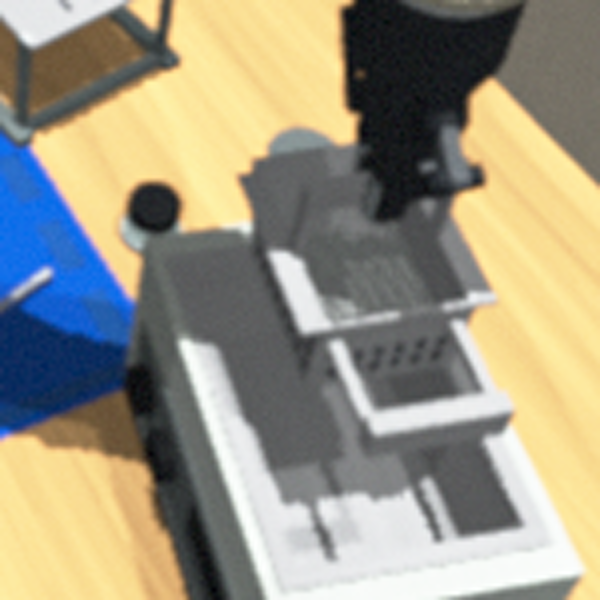

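```bash
python3 -m pendant '{"xyz":[[0,0.015,0],[0.005,0.045,0],[0.01,0.08,0],[0.015,0.12,0],[0.02,0.16,0]],"delta_rot":[[0,0,1],[0,0,2],[0,0,4],[0,0,6],[0,0,8]],"gripper":[1,1,1,1,1]}'; python3 -m pendant '{"xyz":[[0.004,0.04,0],[0.009,0.08,0],[0.014,0.12,0],[0.019,0.16,0],[0.022,0.195,0]],"delta_rot":[[0,0,2],[0,0,4],[0,0,6],[0,0,8],[0,0,10]],"gripper":[1,1,1,1,1]}';  python3 -m pendant '{"xyz":[[0.003,0.03,0],[0.005,0.06,0],[0.007,0.08,0],[0.007,0.095,0],[0.007,0.1,0]],"delta_rot":[[0,0,2],[0,0,4],[0,0,4.9],[0,0,4.9],[0,0,4.9]],"gripper":[1,1,1,1,1]}'; python3 - <<'E'
from h import *
s=env.get_state();print(s['position'])
for n in ("side","top"):
  p,d=read_camera(n);np.savez("pics/%s2.npz"%n,p=p,d=d);W=cloud(n,d);np.save("pics/W%s2.npy"%n,W)
p=np.load("pics/side2.npz")['p'];q=np.load("pics/top2.npz")['p']
a=cv2.resize(p[70:220,200:350,::-1],(600,600),interpolation=cv2.INTER_CUBIC)
b=cv2.resize(q[130:230,150:270,::-1],(720,600),interpolation=cv2.INTER_CUBIC)
cv2.imwrite('pics/s3.png',cv2.resize(np.hstack([a,b]),(800,364),interpolation=cv2.INTER_AREA))
R_=np.array([[np.cos(np.radians(99.3)),np.sin(np.radians(99.3))],[-np.sin(np.radians(99.3)),np.cos(np.radians(99.3))]])
for n in("side","top"):
  W=np.load("pics/W%s2.npy"%n);L=(W[...,:2]-s['position'][:2])@R_.T;z=W[...,2]
  m=(abs(z-.295)<.006)&(L[...,0]<-.1)&(L[...,0]>-.14)&(abs(L[...,1])<.06)
  P=L[m];print(n,"handle",len(P),P.min(0).round(4),P.max(0).round(4),P.mean(0).round(4),z[m].mean(),cv2.minAreaRect(P.astype(np.float32)))
  m=(abs(z-.1165)<.006)&(L[...,0]>-.12)&(L[...,0]<.07)&(abs(L[...,1])<.1)
  P=L[m];print(n,"shelf",len(P),np.percentile(P,[1,99],axis=0).round(4),z[m].mean())
E
```

```text
t: 6.25
position: [0.5817, -0.2317, 0.3297]
orientation: [-0.001, 0.048, 0.999, 0.0]
contact_force: [0.8, 1.0, -4.7]
opening: 0.0107
gripper_force: 59.1
t: 6.75
position: [0.6035, -0.0358, 0.3298]
orientation: [-0.001, -0.04, 0.999, 0.0]
contact_force: [0.4, 0.3, -5.0]
opening: 0.0109
gripper_force: 59.1
t: 7.25
position: [0.6109, 0.0625, 0.3305]
orientation: [-0.0, -0.081, 0.997, 0.0]
contact_force: [0.2, -0.1, -5.5]
opening: 0.0105
gripper_force: 59.2
[0.61089543 0.06253229 0.33054062]
side handle 79 [-0.1141 -0.0377] [-0.1004  0.0388] [-0.1072  0.003 ] 0.29117061978908343 ((-0.10724440217018127, 0.0005398020148277283), (0.013687369413673878, 0.0764707699418068), 0.09073211252689362)
side shelf 1355 [[-0.0805 -0.0751]
 [ 0.0668  0.0761]] 0.11657362141012065
top handle 68 [-0.1133 -0.0406] [-0.1013  0.0363] [-0.1078  0.0003] 0.29419161394813376 ((-0.10751301050186157, -0.0021578222513198853), (0.07701874524354935, 0.011965272948145866), 89.59228515625)
top shelf 97 [[-0.0811 -0.0642]
 [-0.0662  0.0749]] 0.11660531864183792
```

View pics/s3.png

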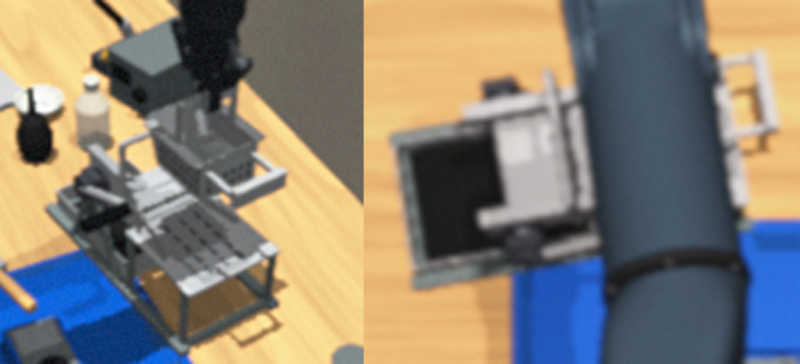

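```bash
python3 -m pendant '{"xyz":[[0.001,-0.007,-0.02],[0.001,-0.007,-0.05],[0.001,-0.007,-0.08],[0.001,-0.007,-0.1],[0.001,-0.007,-0.112]],"delta_rot":[[0,0,0],[0,0,0],[0,0,0],[0,0,0],[0,0,0]],"gripper":[1,1,1,1,1]}'; python3 -m pendant '{"xyz":[[0,0,-0.003],[0,0,-0.006],[0,0,-0.008],[0,0,-0.01],[0,0,-0.01]],"delta_rot":[[0,0,0],[0,0,0],[0,0,0],[0,0,0],[0,0,0]],"gripper":[1,1,1,1,1]}'
```

```text
t: 7.85
position: [0.6115, 0.0517, 0.2174]
orientation: [-0.001, -0.079, 0.997, -0.001]
contact_force: [0.5, -0.2, -5.3]
opening: 0.0106
gripper_force: 59.1
t: 8.35
position: [0.6124, 0.0539, 0.2094]
orientation: [0.0, -0.081, 0.997, -0.0]
contact_force: [0.2, -0.4, -5.3]
opening: 0.0108
gripper_force: 59.1
```

```bash
python3 -m pendant '{"xyz":[[0,0,-0.001],[0,0,-0.002],[0,0,-0.003],[0,0,-0.003],[0,0,-0.003]],"delta_rot":[[0,0,0],[0,0,0],[0,0,0],[0,0,0],[0,0,0]],"gripper":[1,1,1,1,1]}'
```

```text
t: 8.85
position: [0.6124, 0.0548, 0.2085]
orientation: [0.001, -0.081, 0.997, 0.001]
contact_force: [-7.4, 3.8, 14.2]
opening: 0.0109
gripper_force: 61.9
```

```bash
python3 -m pendant '{"xyz":[[0,0,0.002],[0,0,0.002],[0,0,0.002],[0,0,0.002],[0,0,0.01]],"delta_rot":[[0,0,0],[0,0,0],[0,0,0],[0,0,0],[0,0,0]],"gripper":[0.4,0,-0.3,-0.5,-0.5]}'; python3 -m pendant '{"xyz":[[0,0,0.02],[0,0,0.04],[0,0,0.06],[0.008,-0.05,0.06],[0.0175,-0.1,0.06]],"delta_rot":[[0,0,0],[0,0,0],[0,0,0],[0,0,0],[0,0,0]],"gripper":[-0.5,-0.5,-0.3,0,0.15]}'; python3 - <<'E'
from h import *
s=env.get_state();print(s['position'])
c,sn=np.cos(np.radians(99.3)),np.sin(np.radians(99.3));R_=np.array([[c,sn],[-sn,c]])
S=np.array([.6109,.0625])
for n in("side","top"):
  p,d=read_camera(n);np.savez("pics/%s3.npz"%n,p=p,d=d);W=cloud(n,d);L=(W[...,:2]-S)@R_.T;z=W[...,2]
  for nm,zz,a,b in(("handle",.1705,-.15,-.09),("bail",.2315,-.05,.05)):
    m=(abs(z-zz)<.005)&(L[...,0]<b)&(L[...,0]>a)&(abs(L[...,1])<.07)
    P=L[m]
    if len(P)>5: print(n,nm,len(P),P.mean(0).round(4),z[m].mean(),cv2.minAreaRect(P.astype(np.float32)))
E
```

```text
t: 9.35
position: [0.6117, 0.0538, 0.2153]
orientation: [-0.001, -0.08, 0.997, -0.0]
contact_force: [-0.1, 0.8, -0.2]
opening: 0.0637
gripper_force: 0.0
t: 9.85
position: [0.6301, -0.044, 0.2776]
orientation: [0.001, -0.083, 0.997, 0.0]
contact_force: [1.1, -1.2, 0.8]
opening: 0.0358
gripper_force: 0.0
[ 0.63014699 -0.04397502  0.2775969 ]
side handle 90 [-0.1159  0.0021] 0.1701615819970353 ((-0.11541005223989487, 0.001312948763370514), (0.07587914913892746, 0.017009155824780464), 87.4697036743164)
side bail 96 [-0.0094  0.0002] 0.23061890036477414 ((-0.008903972804546356, 0.00020490586757659912), (0.016154607757925987, 0.08703978359699249), 1.064520001411438)
top bail 66 [-0.0084 -0.0026] 0.2324438287649192 ((-0.008496728725731373, -0.003196731209754944), (0.08482291549444199, 0.011567232199013233), 89.10833740234375)
```

```bash
python3 -m pendant '{"xyz":[[-0.0015,-0.007,-0.02],[-0.0015,-0.007,-0.06],[-0.0015,-0.007,-0.1],[-0.0015,-0.007,-0.137],[-0.0015,-0.007,-0.137]],"delta_rot":[[0,0,0],[0,0,0],[0,0,0],[0,0,0],[0,0,0]],"gripper":[0.15,0.15,0.15,0.15,0.15]}';python3 -m pendant '{"xyz":[[0,0,0],[0,0,0],[0,0,0],[0,0,0],[0,0,0]],"delta_rot":[[0,0,0],[0,0,0],[0,0,0],[0,0,0],[0,0,0]],"gripper":[0.3,0.5,1,1,1]}'
```

```text
t: 10.45
position: [0.625, -0.0512, 0.1348]
orientation: [-0.004, -0.081, 0.997, 0.0]
contact_force: [-1.3, 0.4, -0.2]
opening: 0.0366
gripper_force: 0.0
t: 10.95
position: [0.6294, -0.0517, 0.1415]
orientation: [0.002, -0.08, 0.997, -0.0]
contact_force: [0.5, -0.1, 6.7]
opening: 0.0111
gripper_force: 59.5
```

```bash
python3 -m pendant '{"xyz":[[-0.0016,0.01,0.0005],[-0.004,0.0247,0.0005],[-0.0065,0.0395,0.0005],[-0.0089,0.0543,0.0005],[-0.0105,0.064,0.0005]],"delta_rot":[[0,0,0],[0,0,0],[0,0,0],[0,0,0],[0,0,0]],"gripper":[1,1,1,1,1]}';python3 -m pendant '{"xyz":[[-0.0016,0.01,0],[-0.0032,0.02,-0.0005],[-0.0049,0.03,-0.001],[-0.0057,0.035,-0.001],[-0.0057,0.035,-0.001]],"delta_rot":[[0,0,0],[0,0,0],[0,0,0],[0,0,0],[0,0,0]],"gripper":[1,1,1,1,1]}'
```

```text
t: 11.45
position: [0.6188, 0.0117, 0.1417]
orientation: [0.002, -0.08, 0.997, -0.001]
contact_force: [0.9, -6.4, 6.5]
opening: 0.011
gripper_force: 59.4
t: 11.95
position: [0.614, 0.0459, 0.1416]
orientation: [0.003, -0.08, 0.997, -0.001]
contact_force: [1.3, -5.5, 11.4]
opening: 0.0112
gripper_force: 60.3
```

```bash
python3 -m pendant '{"xyz":[[-0.0016,0.01,0],[-0.0032,0.02,0],[-0.0045,0.028,0],[-0.0052,0.032,-0.0005],[-0.0055,0.034,-0.001]],"delta_rot":[[0,0,0],[0,0,0],[0,0,0],[0,0,0],[0,0,0]],"gripper":[1,1,1,1,1]}';python3 -m pendant '{"xyz":[[-0.0003,0.002,0],[-0.0005,0.003,-0.0005],[-0.0007,0.004,-0.001],[-0.0007,0.004,-0.001],[-0.0007,0.004,-0.001]],"delta_rot":[[0,0,0],[0,0,0],[0,0,0],[0,0,0],[0,0,0]],"gripper":[1,1,1,1,1]}'
```

```text
t: 12.45
position: [0.6093, 0.0773, 0.1414]
orientation: [0.004, -0.079, 0.997, -0.002]
contact_force: [0.1, -17.4, 22.9]
opening: 0.011
gripper_force: 62.0
t: 12.95
position: [0.6078, 0.0818, 0.1399]
orientation: [0.003, -0.079, 0.997, -0.002]
contact_force: [-1.0, -11.8, 18.7]
opening: 0.0108
gripper_force: 62.0
```

```bash
python3 -m pendant '{"xyz":[[-0.0002,0.001,0.0005],[-0.0003,0.002,0.0005],[-0.0005,0.003,0.001],[-0.0005,0.003,0.001],[-0.0005,0.003,0.001]],"delta_rot":[[0,0,0],[0,0,0],[0,0,0],[0,0,0],[0,0,0]],"gripper":[1,1,1,1,1]}'
```

```text
t: 13.45
position: [0.6077, 0.0821, 0.1401]
orientation: [0.003, -0.078, 0.997, -0.003]
contact_force: [3.8, -18.3, 8.5]
opening: 0.0109
gripper_force: 60.9
```

```bash
python3 -m pendant '{"xyz":[[0,-0.002,0],[0,-0.002,0],[0,-0.002,0],[0,-0.002,0.01],[0,-0.002,0.04]],"delta_rot":[[0,0,0],[0,0,0],[0,0,0],[0,0,0],[0,0,0]],"gripper":[0.6,0.2,0.15,0.15,0.15]}';python3 -m pendant '{"xyz":[[0,-0.01,0.04],[-0.02,-0.01,0.08],[-0.06,0,0.11],[-0.1,0,0.12],[-0.133,0,0.12]],"delta_rot":[[0,0,0],[0,0,0],[0,0,0],[0,0,0],[0,0,0]],"gripper":[0.15,0.1,0,-0.2,-0.3]}'; python3 - <<'E'
from h import *
s=env.get_state();print(s['position'])
c,sn=np.cos(np.radians(99.3)),np.sin(np.radians(99.3));R_=np.array([[c,sn],[-sn,c]])
S=np.array([.6109,.0625])
for n in("side","top"):
  p,d=read_camera(n);np.savez("pics/%s4.npz"%n,p=p,d=d);W=cloud(n,d);L=(W[...,:2]-S)@R_.T;z=W[...,2]
  dark=p.max(2)<90
  for nm,zz,t,a,b,y0,y1 in(("handle",.169,.005,-.02,.06,-.06,.06),("bail",.23,.005,.09,.17,-.06,.06),("lever",.205,.012,-.01,.07,.095,.18)):
    m=(abs(z-zz)<t)&(L[...,0]<b)&(L[...,0]>a)&(L[...,1]>y0)&(L[...,1]<y1)&(dark|(nm!="lever"))
    P=L[m]
    if len(P)>5: print(n,nm,len(P),P.mean(0).round(4),z[m].mean(),cv2.minAreaRect(P.astype(np.float32)))
p=np.load("pics/side4.npz")['p'];q=np.load("pics/top4.npz")['p']
a=cv2.resize(p[80:210,190:320,::-1],(600,600),interpolation=cv2.INTER_CUBIC)
cv2.imwrite('pics/s4.png',a)
E
```

```text
t: 13.95
position: [0.6032, 0.0867, 0.1759]
orientation: [-0.003, -0.081, 0.997, -0.0]
contact_force: [1.2, -0.7, -0.0]
opening: 0.0364
gripper_force: 0.0
t: 14.45
position: [0.4708, 0.0873, 0.3001]
orientation: [0.002, -0.081, 0.997, 0.001]
contact_force: [0.5, -0.0, -1.1]
opening: 0.0552
gripper_force: 0.0
[0.47080146 0.08727635 0.30007254]
side handle 78 [0.019  0.0014] 0.1681177190378522 ((0.021128762513399124, -0.005030374974012375), (0.03993269428610802, 0.08535153418779373), 26.654064178466797)
side bail 59 [ 0.1249 -0.0005] 0.22978968630940372 ((0.12105990946292877, 0.01136552169919014), (0.028128789737820625, 0.1081196665763855), 16.05056381225586)
side lever 136 [0.0253 0.1349] 0.20509608795658865 ((0.0283978171646595, 0.13238762319087982), (0.0729595422744751, 0.01992253214120865), 88.85383605957031)
top handle 15 [ 0.0274 -0.0335] 0.1686810099426514 ((0.03546836972236633, -0.03296758979558945), (0.009977278299629688, 0.04449516534805298), 89.56195831298828)
top bail 31 [ 0.1259 -0.025 ] 0.23104740912982738 ((0.12554354965686798, -0.02313314937055111), (0.011306782253086567, 0.04402679204940796), 0.8410248160362244)
```

View pics/s4.png

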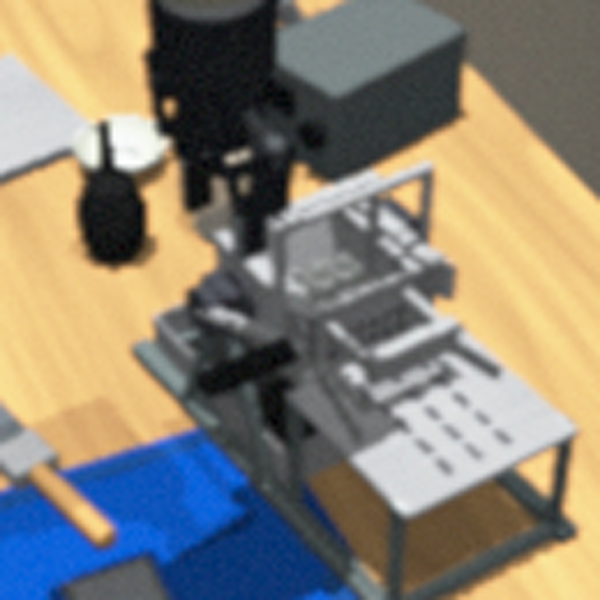

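```bash
python3 -m pendant '{"xyz":[[0.0035,-0.018,0],[0.0035,-0.018,-0.03],[0.0035,-0.018,-0.07],[0.0035,-0.018,-0.1],[0.0035,-0.018,-0.119]],"delta_rot":[[0,0,0],[0,0,0],[0,0,0],[0,0,0],[0,0,0]],"gripper":[-0.3,-0.3,-0.3,-0.3,-0.3]}';python3 -m pendant '{"xyz":[[0,0,0],[0,0,0],[0,0,0],[0,0,0],[0,0,0]],"delta_rot":[[0,0,0],[0,0,0],[0,0,0],[0,0,0],[0,0,0]],"gripper":[-0.1,0.2,1,1,1]}'; python3 - <<'E'
import numpy as np
t=np.radians(np.r_[0,1,2.5,4.5,7,10,np.linspace(13.3,133.3,40)[:0]])
th=[0,1,2.5,4.5,7,10]
while th[-1]<127: th.append(th[-1]+3.5)
for d in(2.5,1.5,1,.5,.3,0,0,0,0): th.append(min(133.5,th[-1]+d))
a=np.radians(157.4-np.array(th));y=np.radians(99.3)
X=.13*np.cos(a);Z=.13*np.sin(a)
P=np.c_[X*np.cos(y),X*np.sin(y),Z]
for i in range(0,len(th)-5,5): print([round(x,1) for x in th[i:i+6]],(P[i+1:i+6]-P[i]).round(4).tolist())
E
```

```text
t: 15.05
position: [0.4752, 0.0686, 0.1769]
orientation: [-0.001, -0.081, 0.997, -0.0]
contact_force: [0.0, 0.6, 0.8]
opening: 0.0554
gripper_force: 0.0
t: 15.55
position: [0.4763, 0.0708, 0.1802]
orientation: [0.001, -0.081, 0.997, 0.001]
contact_force: [-2.1, 7.0, 1.2]
opening: 0.0186
gripper_force: 58.5
[0, 1, 2.5, 4.5, 7, 10] [[-0.0001, 0.0009, 0.0021], [-0.0004, 0.0023, 0.0052], [-0.0007, 0.0042, 0.0093], [-0.0011, 0.0069, 0.0143], [-0.0017, 0.0104, 0.0201]]
[10, 13.5, 17.0, 20.5, 24.0, 27.5] [[-0.0007, 0.0044, 0.0066], [-0.0015, 0.0092, 0.0128], [-0.0024, 0.0144, 0.0188], [-0.0033, 0.0199, 0.0244], [-0.0042, 0.0258, 0.0297]]
[27.5, 31.0, 34.5, 38.0, 41.5, 45.0] [[-0.001, 0.0062, 0.0049], [-0.0021, 0.0126, 0.0094], [-0.0032, 0.0193, 0.0135], [-0.0043, 0.0263, 0.0172], [-0.0055, 0.0334, 0.0205]]
[45.0, 48.5, 52.0, 55.5, 59.0, 62.5] [[-0.0012, 0.0073, 0.0028], [-0.0024, 0.0148, 0.0051], [-0.0037, 0.0224, 0.007], [-0.0049, 0.0301, 0.0084], [-0.0062, 0.0379, 0.0093]]
[62.5, 66.0, 69.5, 73.0, 76.5, 80.0] [[-0.0013, 0.0078, 0.0004], [-0.0026, 0.0157, 0.0004], [-0.0038, 0.0235, -0.0001], [-0.0051, 0.0312, -0.0012], [-0.0064, 0.0389, -0.0027]]
[80.0, 83.5, 87.0, 90.5, 94.0, 97.5] [[-0.0012, 0.0076, -0.002], [-0.0025, 0.015, -0.0044], [-0.0037, 0.0223, -0.0073], [-0.0048, 0.0295, -0.0106], [-0.006, 0.0364, -0.0144]]
[97.5, 101.0, 104.5, 108.0, 111.5, 115.0] [[-0.0011, 0.0067, -0.0042], [-0.0021, 0.013, -0.0088], [-0.0031, 0.0191, -0.0138], [-0.0041, 0.0249, -0.0191], [-0.005, 0.0304, -0.0248]]
[115.0, 118.5, 122.0, 125.5, 129.0, 131.5] [[-0.0008, 0.0051, -0.006], [-0.0016, 0.0098, -0.0124], [-0.0023, 0.0142, -0.019], [-0.003, 0.0181, -0.0258], [-0.0034, 0.0207, -0.0309]]
[131.5, 133.0, 133.5, 133.5, 133.5, 133.5] [[-0.0002, 0.0014, -0.0031], [-0.0003, 0.0019, -0.0041], [-0.0003, 0.0019, -0.0041], [-0.0003, 0.0019, -0.0041], [-0.0003, 0.0019, -0.0041]]
```

```bash
python3 -m pendant '{"xyz":[[-0.0001,0.001,0.002],[-0.0004,0.0023,0.0052],[-0.0007,0.0042,0.0093],[-0.0011,0.0069,0.0143],[-0.0017,0.0104,0.0201]],"delta_rot":[[0,0,0],[0,0,0],[0,0,0],[0,0,0],[0,0,0]],"gripper":[1,1,1,1,1]}';python3 -m pendant '{"xyz":[[-0.0007,0.0044,0.0066],[-0.0015,0.0092,0.0128],[-0.0024,0.0144,0.0188],[-0.0033,0.0199,0.0244],[-0.0042,0.0258,0.0297]],"delta_rot":[[0,0,0],[0,0,0],[0,0,0],[0,0,0],[0,0,0]],"gripper":[1,1,1,1,1]}'
```

```text
t: 16.05
position: [0.4748, 0.0798, 0.1996]
orientation: [0.001, -0.081, 0.997, 0.0]
contact_force: [2.9, 3.1, -8.5]
opening: 0.018
gripper_force: 58.7
t: 16.55
position: [0.4711, 0.1025, 0.23]
orientation: [0.002, -0.08, 0.997, -0.001]
contact_force: [6.4, -8.4, -3.9]
opening: 0.0179
gripper_force: 58.5
```

```bash
python3 -m pendant '{"xyz":[[-0.001,0.0062,0.0049],[-0.0021,0.0126,0.0094],[-0.0032,0.0193,0.0135],[-0.0043,0.0263,0.0172],[-0.0055,0.0334,0.0205]],"delta_rot":[[0,0,0],[0,0,0],[0,0,0],[0,0,0],[0,0,0]],"gripper":[1,1,1,1,1]}';python3 -m pendant '{"xyz":[[-0.0012,0.0073,0.0028],[-0.0024,0.0148,0.0051],[-0.0037,0.0224,0.007],[-0.0049,0.0301,0.0084],[-0.0062,0.0379,0.0093]],"delta_rot":[[0,0,0],[0,0,0],[0,0,0],[0,0,0],[0,0,0]],"gripper":[1,1,1,1,1]}'
```

```text
t: 17.05
position: [0.4664, 0.1326, 0.2523]
orientation: [0.003, -0.078, 0.997, -0.003]
contact_force: [-1.2, -23.1, 29.6]
opening: 0.018
gripper_force: 62.2
t: 17.55
position: [0.4599, 0.1739, 0.2617]
orientation: [0.003, -0.079, 0.997, -0.001]
contact_force: [0.4, -10.8, 21.5]
opening: 0.0179
gripper_force: 66.1
```

```bash
python3 -m pendant '{"xyz":[[-0.0013,0.0078,0.0009],[-0.0026,0.0157,0.0014],[-0.0038,0.0235,0.0014],[-0.0051,0.0312,0.0003],[-0.0064,0.0389,-0.0012]],"delta_rot":[[0,0,0],[0,0,0],[0,0,0],[0,0,0],[0,0,0]],"gripper":[1,1,1,1,1]}';python3 -m pendant '{"xyz":[[-0.0012,0.0076,-0.002],[-0.0025,0.015,-0.0044],[-0.0037,0.0223,-0.0073],[-0.0048,0.0295,-0.0106],[-0.006,0.0364,-0.0144]],"delta_rot":[[0,0,0],[0,0,0],[0,0,0],[0,0,0],[0,0,0]],"gripper":[1,1,1,1,1]}'
```

```text
t: 18.05
position: [0.4533, 0.2139, 0.259]
orientation: [0.002, -0.08, 0.997, -0.0]
contact_force: [4.9, -2.3, 5.2]
opening: 0.0181
gripper_force: 66.9
t: 18.55
position: [0.4473, 0.2501, 0.244]
orientation: [0.002, -0.08, 0.997, -0.0]
contact_force: [6.2, -4.6, 0.1]
opening: 0.0184
gripper_force: 69.7
```

```bash
python3 -m pendant '{"xyz":[[-0.0011,0.0067,-0.0042],[-0.0021,0.013,-0.0088],[-0.0031,0.0191,-0.0138],[-0.0041,0.0249,-0.0191],[-0.005,0.0304,-0.0248]],"delta_rot":[[0,0,0],[0,0,0],[0,0,0],[0,0,0],[0,0,0]],"gripper":[1,1,1,1,1]}';python3 -m pendant '{"xyz":[[-0.0008,0.0051,-0.006],[-0.0016,0.0098,-0.0124],[-0.0023,0.0142,-0.019],[-0.003,0.0181,-0.0258],[-0.0034,0.0207,-0.0309]],"delta_rot":[[0,0,0],[0,0,0],[0,0,0],[0,0,0],[0,0,0]],"gripper":[1,1,1,1,1]}'; python3 -m pendant '{"xyz":[[-0.0002,0.0014,-0.003],[-0.0003,0.002,-0.004],[-0.0003,0.002,-0.005],[-0.0003,0.002,-0.005],[-0.0003,0.002,-0.005]],"delta_rot":[[0,0,0],[0,0,0],[0,0,0],[0,0,0],[0,0,0]],"gripper":[1,1,1,1,1]}'; python3 - <<'E'
from h import *
s=env.get_state();print(s['position'])
p,d=read_camera("side")
q,d2=read_camera("top");np.savez("pics/top5.npz",p=q,d=d2)
a=cv2.resize(p[80:210,190:320,::-1],(600,600),interpolation=cv2.INTER_CUBIC)
b=cv2.resize(q[130:230,130:250,::-1],(720,600),interpolation=cv2.INTER_CUBIC)
cv2.imwrite('pics/s5.png',cv2.resize(np.hstack([a,b]),(800,364),interpolation=cv2.INTER_AREA))
E
```

```text
t: 19.05
position: [0.4421, 0.2816, 0.2191]
orientation: [0.002, -0.08, 0.997, 0.0]
contact_force: [6.1, -2.4, 0.9]
opening: 0.0181
gripper_force: 71.1
t: 19.55
position: [0.4386, 0.3025, 0.1875]
orientation: [0.001, -0.08, 0.997, 0.0]
contact_force: [5.9, -1.7, 3.1]
opening: 0.0178
gripper_force: 76.1
t: 20.05
position: [0.4382, 0.3047, 0.1825]
orientation: [0.001, -0.08, 0.997, 0.001]
contact_force: [6.4, 0.1, -3.5]
opening: 0.0182
gripper_force: 76.7
[0.43823779 0.3047027  0.18251729]
```

View pics/s5.png

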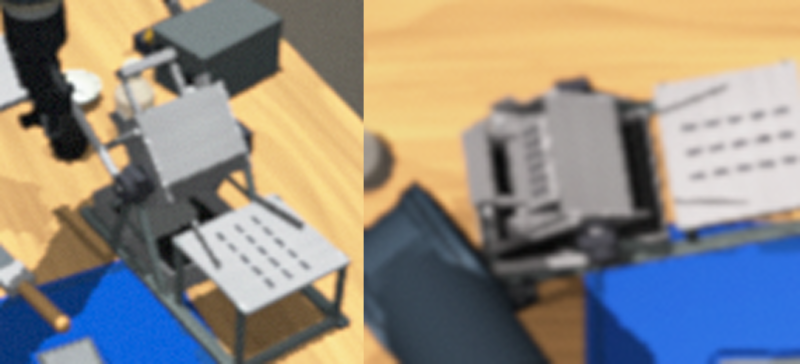

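```bash
python3 -m pendant '{"xyz":[[0,0,-0.001],[0,0,-0.001],[0,0,-0.001],[0,0,-0.001],[0,0,-0.001]],"delta_rot":[[0,0,0],[0,0,0],[0,0,0],[0,0,0],[0,0,0]],"gripper":[1,1,1,1,1]}';python3 -m pendant '{"xyz":[[0,0,0],[0,0,0],[0,0,0],[0,0,0],[0,0,0]],"delta_rot":[[0,0,0],[0,0,0],[0,0,0],[0,0,0],[0,0,0]],"gripper":[1,1,1,1,1]}'; python3 - <<'E'
import numpy as np
th=[134,133,131.5,129.5,127,124]
while th[-1]>9: th.append(th[-1]-3.5)
for d in(2.5,1.5,1,.8,.7,.5,.4,.3,.2,0,0,0,0): th.append(max(0,th[-1]-d))
a=np.radians(157.4-np.array(th));y=np.radians(99.3)
X=.13*np.cos(a);Z=.13*np.sin(a)
P=np.c_[X*np.cos(y),X*np.sin(y),Z]
for i in range(0,len(th)-5,5): print([round(x,1) for x in th[i:i+6]],(P[i+1:i+6]-P[i]).round(4).tolist())
E
```

```text
t: 20.65
position: [0.4382, 0.3051, 0.1817]
orientation: [0.001, -0.08, 0.997, 0.001]
contact_force: [5.7, 0.9, -2.1]
opening: 0.0181
gripper_force: 76.8
t: 21.15
position: [0.4382, 0.3051, 0.1817]
orientation: [0.001, -0.08, 0.997, 0.001]
contact_force: [5.5, 1.5, -2.0]
opening: 0.0181
gripper_force: 76.8
[134, 133, 131.5, 129.5, 127, 124] [[0.0001, -0.0009, 0.0021], [0.0004, -0.0023, 0.0052], [0.0007, -0.0044, 0.0092], [0.0012, -0.0071, 0.0142], [0.0017, -0.0106, 0.0199]]
[124, 120.5, 117.0, 113.5, 110.0, 106.5] [[0.0007, -0.0045, 0.0065], [0.0015, -0.0094, 0.0127], [0.0024, -0.0147, 0.0186], [0.0033, -0.0203, 0.0241], [0.0043, -0.0262, 0.0293]]
[106.5, 103.0, 99.5, 96.0, 92.5, 89.0] [[0.001, -0.0062, 0.0048], [0.0021, -0.0127, 0.0092], [0.0032, -0.0195, 0.0133], [0.0043, -0.0265, 0.0168], [0.0055, -0.0337, 0.02]]
[89.0, 85.5, 82.0, 78.5, 75.0, 71.5] [[0.0012, -0.0074, 0.0027], [0.0024, -0.0149, 0.0049], [0.0037, -0.0225, 0.0067], [0.005, -0.0303, 0.008], [0.0062, -0.0381, 0.0088]]
[71.5, 68.0, 64.5, 61.0, 57.5, 54.0] [[0.0013, -0.0078, 0.0003], [0.0026, -0.0157, 0.0002], [0.0038, 
[... 231 characters left out ...]
 -0.0362, -0.0149]]
[36.5, 33.0, 29.5, 26.0, 22.5, 19.0] [[0.0011, -0.0066, -0.0043], [0.0021, -0.0129, -0.009], [0.0031, -0.019, -0.014], [0.004, -0.0247, -0.0195], [0.0049, -0.0301, -0.0252]]
[19.0, 15.5, 12.0, 8.5, 6.0, 4.5] [[0.0008, -0.005, -0.0061], [0.0016, -0.0097, -0.0125], [0.0023, -0.0139, -0.0192], [0.0027, -0.0167, -0.0241], [0.003, -0.0183, -0.0271]]
[4.5, 3.5, 2.7, 2.0, 1.5, 1.1] [[0.0002, -0.001, -0.002], [0.0003, -0.0018, -0.0037], [0.0004, -0.0024, -0.0051], [0.0005, -0.0029, -0.0061], [0.0005, -0.0033, -0.007]]
[1.1, 0.8, 0.6, 0.6, 0.6, 0.6] [[0.0, -0.0003, -0.0006], [0.0001, -0.0004, -0.001], [0.0001, -0.0004, -0.001], [0.0001, -0.0004, -0.001], [0.0001, -0.0004, -0.001]]
```

```bash
python3 -m pendant '{"xyz":[[0.0001,-0.001,0.002],[0.0004,-0.0023,0.0052],[0.0007,-0.0044,0.0092],[0.0012,-0.0071,0.0142],[0.0017,-0.0106,0.02]],"delta_rot":[[0,0,0],[0,0,0],[0,0,0],[0,0,0],[0,0,0]],"gripper":[1,1,1,1,1]}';python3 -m pendant '{"xyz":[[0.0007,-0.0045,0.0065],[0.0015,-0.0094,0.0127],[0.0024,-0.0147,0.0186],[0.0033,-0.0203,0.0241],[0.0043,-0.0262,0.0293]],"delta_rot":[[0,0,0],[0,0,0],[0,0,0],[0,0,0],[0,0,0]],"gripper":[1,1,1,1,1]}';python3 -m pendant '{"xyz":[[0.001,-0.0062,0.0048],[0.0021,-0.0127,0.0092],[0.0032,-0.0195,0.0133],[0.0043,-0.0265,0.0168],[0.0055,-0.0337,0.02]],"delta_rot":[[0,0,0],[0,0,0],[0,0,0],[0,0,0],[0,0,0]],"gripper":[1,1,1,1,1]}'
```

```text
t: 21.65
position: [0.4398, 0.2946, 0.2014]
orientation: [0.001, -0.08, 0.997, 0.001]
contact_force: [8.2, 1.6, -8.0]
opening: 0.0182
gripper_force: 73.7
t: 22.15
position: [0.4439, 0.2694, 0.2313]
orientation: [0.001, -0.081, 0.997, 0.002]
contact_force: [6.3, 4.6, -5.2]
opening: 0.018
gripper_force: 68.9
t: 22.65
position: [0.449, 0.2379, 0.2524]
orientation: [0.002, -0.082, 0.997, 0.003]
contact_force: [-2.4, 12.0, 19.2]
opening: 0.0178
gripper_force: 67.6
```

```bash
python3 -m pendant '{"xyz":[[0.0012,-0.0074,0.0032],[0.0024,-0.0149,0.0057],[0.0037,-0.0225,0.0077],[0.005,-0.0303,0.009],[0.0062,-0.0381,0.01]],"delta_rot":[[0,0,0],[0,0,0],[0,0,0],[0,0,0],[0,0,0]],"gripper":[1,1,1,1,1]}';python3 -m pendant '{"xyz":[[0.0013,-0.0078,0.0003],[0.0026,-0.0157,0.0002],[0.0038,-0.0235,-0.0005],[0.0051,-0.0312,-0.0016],[0.0064,-0.0389,-0.0032]],"delta_rot":[[0,0,0],[0,0,0],[0,0,0],[0,0,0],[0,0,0]],"gripper":[1,1,1,1,1]}';python3 -m pendant '{"xyz":[[0.0012,-0.0076,-0.0021],[0.0025,-0.015,-0.0046],[0.0036,-0.0222,-0.0076],[0.0048,-0.0293,-0.011],[0.0059,-0.0362,-0.0149]],"delta_rot":[[0,0,0],[0,0,0],[0,0,0],[0,0,0],[0,0,0]],"gripper":[1,1,1,1,1]}'
```

```text
t: 23.15
position: [0.4553, 0.1986, 0.2625]
orientation: [0.002, -0.081, 0.997, 0.003]
contact_force: [-0.1, 5.8, 10.4]
opening: 0.0182
gripper_force: 65.0
t: 23.65
position: [0.4618, 0.1583, 0.2587]
orientation: [0.002, -0.081, 0.997, 0.002]
contact_force: [1.1, 3.4, 6.4]
opening: 0.018
gripper_force: 64.8
t: 24.15
position: [0.4673, 0.1213, 0.2426]
orientation: [0.001, -0.081, 0.997, 0.001]
contact_force: [4.0, 6.2, -1.8]
opening: 0.0181
gripper_force: 64.4
```

```bash
python3 -m pendant '{"xyz":[[0.0011,-0.0066,-0.0043],[0.0021,-0.0129,-0.009],[0.0031,-0.019,-0.014],[0.004,-0.0247,-0.0195],[0.0049,-0.0301,-0.0252]],"delta_rot":[[0,0,0],[0,0,0],[0,0,0],[0,0,0],[0,0,0]],"gripper":[1,1,1,1,1]}';python3 -m pendant '{"xyz":[[0.0008,-0.005,-0.0061],[0.0016,-0.0097,-0.0125],[0.0023,-0.0139,-0.0192],[0.0027,-0.0167,-0.0241],[0.003,-0.0183,-0.0271]],"delta_rot":[[0,0,0],[0,0,0],[0,0,0],[0,0,0],[0,0,0]],"gripper":[1,1,1,1,1]}';python3 -m pendant '{"xyz":[[0.0002,-0.001,-0.002],[0.0003,-0.0018,-0.0037],[0.0004,-0.0024,-0.0051],[0.0005,-0.0029,-0.0061],[0.0005,-0.0033,-0.007]],"delta_rot":[[0,0,0],[0,0,0],[0,0,0],[0,0,0],[0,0,0]],"gripper":[1,1,1,1,1]}'
```

```text
t: 24.65
position: [0.4719, 0.0908, 0.2165]
orientation: [0.0, -0.081, 0.997, 0.0]
contact_force: [2.6, 8.4, 1.7]
opening: 0.018
gripper_force: 63.5
t: 25.15
position: [0.4749, 0.0723, 0.1893]
orientation: [-0.0, -0.081, 0.997, 0.0]
contact_force: [2.3, 5.2, 3.4]
opening: 0.018
gripper_force: 59.8
t: 25.65
position: [0.4753, 0.0705, 0.1852]
orientation: [0.001, -0.081, 0.997, 0.001]
contact_force: [-4.9, 11.7, 26.9]
opening: 0.018
gripper_force: 62.8
```

```bash
python3 -m pendant '{"xyz":[[0,0.0005,-0.001],[0,0.0005,-0.001],[0,0.0005,-0.001],[0,0.0005,-0.001],[0,0.0005,-0.001]],"delta_rot":[[0,0,0],[0,0,0],[0,0,0],[0,0,0],[0,0,0]],"gripper":[1,1,1,1,1]}'; python3 - <<'E'
from h import *
c,sn=np.cos(np.radians(99.3)),np.sin(np.radians(99.3));R_=np.array([[c,sn],[-sn,c]])
S=np.array([.6109,.0625])
p,d=read_camera("side");W=cloud("side",d);L=(W[...,:2]-S)@R_.T;z=W[...,2]
for nm,zz,t,a,b,y0,y1 in(("handle",.169,.005,-.02,.04,-.06,.06),("bail",.23,.005,.09,.17,-.06,.06),("hoopTop",.245,.02,.085,.105,-.07,.07),("rest",.14,.06,-.02,.04,.1,.18)):
    m=(abs(z-zz)<t)&(L[...,0]<b)&(L[...,0]>a)&(L[...,1]>y0)&(L[...,1]<y1)
    P=L[m]
    if len(P)>5: print(nm,len(P),P.mean(0).round(4),z[m].mean(),z[m].max())
E
```

```text
t: 26.15
position: [0.4754, 0.0705, 0.1849]
orientation: [0.001, -0.081, 0.997, 0.001]
contact_force: [-11.9, 6.7, 48.2]
opening: 0.0182
gripper_force: 65.3
handle 78 [0.018  0.0013] 0.16789777816695856 0.17331382381794147
bail 51 [ 0.1243 -0.0114] 0.22987829326878229 0.23285196538331843
hoopTop 108 [ 0.0915 -0.0164] 0.24577552219943258 0.25230005325304294
rest 31 [0.0162 0.1398] 0.19572925685176182 0.1998935283282257
```

```bash
python3 -m pendant '{"xyz":[[0,0,0.003],[0,0,0.003],[0,0,0.003],[0,0,0.003],[0,0,0.003]],"delta_rot":[[0,0,0],[0,0,0],[0,0,0],[0,0,0],[0,0,0]],"gripper":[1,0.6,0.3,0,-0.2]}';python3 -m pendant '{"xyz":[[0,0,0.02],[0,0,0.06],[0,0,0.1],[0,0,0.14],[-0.02,-0.04,0.16]],"delta_rot":[[0,0,0],[0,0,0],[0,0,0],[0,0,0],[0,0,0]],"gripper":[-0.3,-0.3,-0.3,-0.3,-0.3]}';python3 -m pendant '{"xyz":[[-0.01,-0.05,0],[-0.01,-0.1,0],[-0.01,-0.15,0],[-0.01,-0.2,0],[-0.01,-0.24,0]],"delta_rot":[[0,0,0],[0,0,0],[0,0,0],[0,0,0],[0,0,0]],"gripper":[-0.3,-0.3,-0.3,-0.3,-0.3]}'; python3 - <<'E'
from h import *
c,sn=np.cos(np.radians(99.3)),np.sin(np.radians(99.3));R_=np.array([[c,sn],[-sn,c]])
S=np.array([.6109,.0625])
p,d=read_camera("side");W=cloud("side",d);L=(W[...,:2]-S)@R_.T;z=W[...,2]
for nm,zz,t,a,b,y0,y1 in(("handle",.169,.005,-.02,.06,-.06,.06),("bail",.23,.005,.09,.17,-.06,.06),("lever",.205,.012,-.01,.07,.095,.18)):
    m=(abs(z-zz)<t)&(L[...,0]<b)&(L[...,0]>a)&(L[...,1]>y0)&(L[...,1]<y1)&((p.max(2)<90)|(nm!="lever"))
    P=L[m]
    if len(P)>5: print(nm,len(P),P.mean(0).round(4),z[m].mean(),z[m].max())
q,d2=read_camera("top");np.savez("pics/top6.npz",p=q,d=d2)
W=cloud("top",d2);L=(W[...,:2]-S)@R_.T
a=cv2.resize(p[80:210,190:320,::-1],(600,600),interpolation=cv2.INTER_CUBIC)
b=cv2.resize(q[140:215,145:235,::-1],(720,600),interpolation=cv2.INTER_CUBIC)
cv2.imwrite('pics/s6.png',cv2.resize(np.hstack([a,b]),(800,364),interpolation=cv2.INTER_AREA))
E
```

```text
t: 26.7
position: [0.4745, 0.0684, 0.1843]
orientation: [-0.001, -0.08, 0.997, -0.001]
contact_force: [0.4, 0.4, -0.6]
opening: 0.0508
gripper_force: 0.0
t: 27.2
position: [0.4574, 0.0329, 0.3472]
orientation: [0.002, -0.084, 0.996, 0.001]
contact_force: [1.7, -1.0, -0.1]
opening: 0.0555
gripper_force: 0.0
t: 27.7
position: [0.4439, -0.2138, 0.3446]
orientation: [-0.0, -0.079, 0.997, -0.0]
contact_force: [0.3, -0.8, -0.5]
opening: 0.0555
gripper_force: 0.0
bail 30 [0.126  0.0272] 0.22990681627738196 0.2334343995645234
lever 133 [0.0247 0.1366] 0.20519969398508636 0.21311677355098868
```

View pics/s6.png

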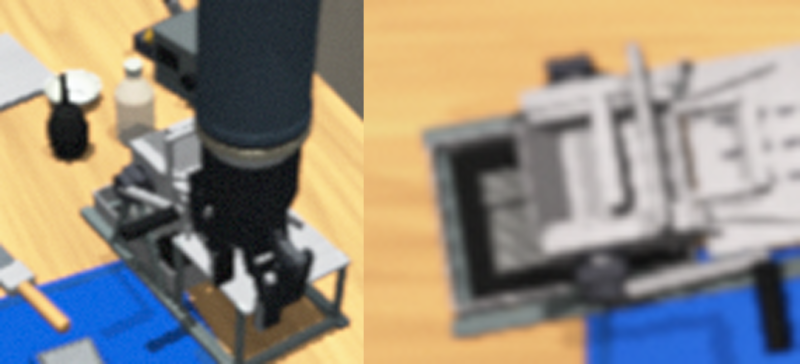

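```bash
python3 - <<'E'
from h import *
c,sn=np.cos(np.radians(99.3)),np.sin(np.radians(99.3));R_=np.array([[c,sn],[-sn,c]])
S=np.array([.6109,.0625])
f=np.load("pics/top6.npz");W=cloud("top",f["d"]);L=(W[...,:2]-S)@R_.T-[.135,0];z=W[...,2]
np.set_printoptions(linewidth=200)
print("basket interior+tray z(mm); rows y, cols x")
xs=np.arange(-.06,.15,.01)
for y in np.arange(-.05,.051,.01):
    r=[]
    for x in xs:
        m=(abs(L[...,0]-x)<.005)&(abs(L[...,1]-y)<.005);r.append(int(1000*np.nanmedian(z[m])) if m.any() else -1)
    print(int(y*1000),r)
E
```

```text
basket interior+tray z(mm); rows y, cols x
-50 [176, 177, 247, 176, 176, 210, 179, 176, 176, 178, 179, 182, -1, -1, 11, 9, 10, 7, 6, 4, 15]
-40 [160, 155, 146, 144, 147, 170, 222, 140, 137, 134, 146, 172, -1, 24, 19, 16, 22, 12, 7, 5, 11]
-30 [106, 119, 245, 119, 117, 226, -1, 120, 119, 117, 138, 168, 182, 19, 21, 24, 22, 12, 9, 10, 14]
-19 [133, 116, 242, 122, 121, 229, 229, 120, 123, 117, 139, 175, -1, -1, 23, 17, 22, 6, 5, 8, 13]
-9 [132, 116, 247, 127, 118, 217, -1, 119, 122, 121, 133, 167, 180, 21, 19, 15, 26, 6, 6, 5, 15]
0 [147, 120, 187, 122, 118, 228, 237, 119, 121, 122, 134, 158, -1, 28, 17, 27, 16, 7, 6, 4, 12]
10 [173, 118, 249, 119, 120, 231, 232, 118, 123, 119, 137, 163, 175, -1, 22, 18, 28, 7, 8, 9, 11]
20 [169, 122, 248, 120, 122, 221, 225, 121, 118, 121, 134, 162, 175, 28, 16, 26, 20, 16, 5, 4, 11]
30 [161, 118, 249, 115, 123, 229, 228, 127, 113, 125, 139, 161, 170, 16, 25, 21, 23, 14, 4, 8, 13]
40 [162, 177, 246, 178, 174, 192, 176, 179, 179, 178, 179, 172, 172, 9, 9, 7, 11, 12, 7, 9, 13]
50 [178, 178, 248, 173, 177, 98, 174, 181, 183, 182, 181, 177, 10, 5, 9, 8, 7, 5, 12, 6, 13]
```

```bash
python3 -c "
from cell import job
print(job.job_done())"
```

```text
the job is handed in; nothing more can be done
None
```

Job handed in at about 28 s of the 72 s allowed: the depth readings show the basket empty and home in the level cradle and the heat sinks lying side by side in the catch tray, though I saw them there only in one blurry view, so the count of three is inferred from the width they cover.

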